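Load the label dispenser and hold its tension arm open

TASK

The bench label dispenser is out of labels: take the white label roll out of the cardboard tray, hang it over the dispenser's spindle between the two black collars and let go of it. Then take hold of the roller at the end of the red spring-loaded tension arm with the fingers, swing the arm up against its spring until it rests on its stop, and keep it there so that I can thread the labels. Finish while still holding the arm at its stop; do not let the arm snap back, leave the yellow roll in its tray, and leave the boxes and other things on the desk alone.

Things in the scene. Friction and masses are not known exactly. Their poses are not given: they have to be found in the camera images.
- dispenser: Bench label dispenser, fixed: grey base 105 x 205 x 10 mm, upright aluminium plate with its top 134 mm above the desk. Origin on the desk under the plate's front face, below the spindle. x points into the plate, away from the robot (all parts stand out to -x), y left, z up. The plate spans y = -105 to +70 mm; the base reaches to x = -87 mm.
- spindle_mid (a point): Middle of the roll's seat, on the axis of the spindle: a level steel bar 18 mm in diameter standing out of the plate along the dispenser's -x, axis 120 mm above the desk. Point 58 mm before the plate, axes as the dispenser's. The seat is 48 mm long between black collars 28 mm in diameter; 30 mm of bar lie between rear collar and plate. A hanging roll's centre is about 16 mm below.
- spindle_tip (a point): The free end of the spindle, on its axis, 33 mm before spindle_mid (91 mm before the plate). The nose is coned, 28 mm in diameter at its widest.
- roll_white: White label roll, loose, about 0.22 kg: diameter 92 mm, 40 mm wide, brown core with a through hole of 49 mm, so the wall is 21 mm thick. Origin at its centre, x along its axis. At first it stands on edge in one compartment of the tray, axis level, centre 48 mm above the desk. Pinch the top of its wall across the 40 mm width.
- roll_yellow: Yellow label roll of the same size in the other compartment of the tray; it stays there.
- roll_tray: Open cardboard tray 52 x 196 x 36 mm, walls 3 mm, fixed; origin under its centre. Its two compartments lie side by side along its y axis, centres 48.5 mm either side of the middle; the rolls' axes lie along its x axis. Behind it stands a chest of drawers 0.37 m high (x above 0.60, y above 0.05 in the room): come round its front.
- tension_arm (a joint): Angle of the tension arm in rad: 0 at rest, the arm sloping 30 degrees down to the right of its pivot; grows as it swings up; at 1.047 (arm sloping 30 degrees up) its tail meets the stop and it goes no further. A coil spring drives it back to 0: at the roller about 2.5 N at rest and 6 N at the stop, weight included. Let go, it flies back.
- pivot_axis (a point): Point on the hinge axis of the tension arm, in the plane of roller_mid: 60 mm before the plate, 75 mm to the right (-y) of the spindle and 120 mm above the desk. The axis is parallel to the dispenser's x axis.
- roller_mid (a point): Middle of the white plastic roller at the end of the tension arm, moving with it: 140 mm from pivot_axis; 50 mm above the desk at rest, 190 mm at the stop. The roller is 50 mm long along the dispenser's x axis, 18 mm in diameter (22 mm at its end rims), turns freely on its pin and stands out from the arm towards -x; the fingers can straddle it from above.
- guide_roller: The white roller itself (see roller_mid), turning on the pin of the red flat tension arm. Its origin lies on the roller's axis in the plane of the plate's front face, 60 mm behind roller_mid.
- quartz_box: Small clear specimen box 33 x 31 x 36 mm with a pale stone, loose on the desk; origin under its centre. A bystander.
- dark_box: Small clear specimen box 34 x 33 x 37 mm with a grey stone, loose on the desk; origin under its centre. A bystander.
- blue_pen: Blue and white pen, 135 mm long, loose on the desk. A bystander.
- dish: Round clear dish 60 mm in diameter, 13 mm high, with small stones, loose on the desk. A bystander.

How it is judged:
On the way, in this order (a step that is already met when the one before it is completed fails the run):
1. the white roll hangs on the spindle between the collars, let go and at rest (distance between roll_white and spindle_mid below 0.024 m and x of roll_white in the frame of spindle_mid between -0.01 and 0.01 m and z of roll_white in the frame of spindle_mid below -0.011 m and angle between the x axis of roll_white and the x axis of spindle_mid, either way round below 0.15 rad and contact force between the fingers and roll_white below 0.1 N and linear speed of roll_white below 0.05 m/s), for 0.2 s.
2. the tension arm is swung up to its stop with the fingers on its roller (value of joint tension_arm above 0.99 rad and contact force between the fingers and guide_roller above 2 N), for 0.3 s.
At the end, for the whole second after the job is handed in: White roll hangs free and at rest on the spindle: centre within 10 mm of the seat's middle along it, 11 to 24 mm below, axes within 0.15 rad. Fingers hold the arm still at its stop: joint over 0.99 of 1.047 rad, over 2 N on its roller. Yellow roll moved under 20 mm (all of step 1 and all of step 2 and velocity of joint tension_arm between -0.2 and 0.2 rad/s and distance of roll_yellow from where it was at the start of the episode below 0.02 m); the arm keeps its last pose, push and grip.
It fails at once if the tension arm is let go and snaps back (velocity of joint tension_arm below -3 rad/s).
It fails at once if the yellow roll is taken or knocked out of its place (distance of roll_yellow from where it was at the start of the episode above 0.02 m).
It fails at once if a bystander is knocked away (distance of any of quartz_box, dark_box, blue_pen, dish from where it was at the start of the episode above 0.03 m).
It also fails if it takes over 58 s, if anything falls off the work surface, if the arm or the gripper's body presses on something with over 40 N, if the wrist force passes 120 N, or if a joint passes its speed limit or range.

ROBOT

A 6-joint arm with a two-finger parallel gripper is mounted at the origin on a cart in front of the work surface, level with it; the furniture and walls round the work are solid. World frame = base frame: x ahead of the robot, y to its left, z up, the work surface at z = 0. Lengths are in m, angles in rad, forces in N, time in s.
With the tool pointing down it reaches from about 0.35 to 0.975 m from the base axis. Payload 4.9 kg.
Tool frame: the origin (TCP) lies at the very end of the fingers, on their centre line; the grasp point (between the pads) lies 19 mm behind it (ctrl.grasp_offset is the distance from the TCP to the grasp point, in m); z points along the fingers, y is the line along which they close (so a half turn about z gives the same grasp; the last joint's range is limited). The gripper opens to 85 mm and grips with 20 to 120 N. Pads are 22 mm wide; open, the fingers measure 114 mm over their backs; the gripper's body (76 mm by 85 mm) begins 54 mm behind the grasp point. The pads swing forward as they close: fully open they stand 13 mm farther back than shut.
Start: joints at [-1.419, 0.053, 1.613, -0, 1.476, -0.119], TCP at [0.167, -0.602, 0.231] pointing down, gripper open.
Joint ranges: [-3.01, 3.01], [-1.01, 2.22], [0.06, 2.58], [-1.02, 4.17], [0.09, 2.62], [-3.14, 3.14]. Speed limits (rad/s): [2.57, 2.57, 3.14, 3.14, 3.14, 3.14].

INTERFACE

Orientations are given as a rotation vector (axis times angle).
In Python, from station import ctrl, optics gives the robot as it stands.
- The arm moves only by the shell command python3 -m handwheel 'ROWS' [OPENING] [FORCE]. ROWS is JSON, a list of rows, each an object of numbers: "tx", "ty", "tz": the shift along the tool's x, y, z in mm; "roll": the turn about the tool's z in rad. A call has 1 to 12 rows; each row shifts and turns the commanded pose from where the row before left it, along the tool's axes as they then stand; what a row does not reach is not made up. A row lasts 1/12 s, in which the tool goes at most 41.7 mm and 7.16 degrees, less where a joint would pass 70% of its speed; a pose out of reach is approached as far as the arm can. A call with a gripper value outside its range is refused whole. OPENING is the finger opening in mm, from 0 to 85.4, set as the call begins (- or left out, the last holds). The fingers move at their own pace and stop on an object; FORCE is the grip in N (left out, the last holds). Time passes only in rows, so rows that do not move let the fingers close. It gives the time, the measured TCP pose, the force, the opening and the grip force at its end, in the units of the state.
- ctrl.get_obs(): the state, without advancing time (a new reading comes with each control period).
- optics.get_image(name): name is "scene" or "top" or "wrist"; returns (picture, depth): 420x560x3 uint8, red, green, blue; 420x560 float32, m along the optical axis (not along the pixel's ray), 0 where there is no reading.
- optics.camera_params(name): a dict with "mtx" (3x3 intrinsics, pixels), "extrinsics" (4x4, takes a point from camera to world coordinates); the wrist camera has in their place "tool_from_camera" (4x4, takes a point from camera to tool coordinates, whose origin is the TCP and whose axes are the flange's). Camera axes: x right, y down, z forward; pixel columns grow to the right and rows downward; lengths in m; the calibration is good to about 2 mm. A picture is of the moment at which its call begins: read the wrist's pose just before it. camera_params takes no time and is no camera call.
- ctrl.finish_job(): hands the job in; it is judged then, once.
The state is a dict: "t": time; "q": joint angles; "dq": joint speeds; "effort": joint torques, N m; "tool_pos": TCP position; "tool_rot": TCP orientation; "contact_force": force on the tool from outside, world axes, zero at the start; "wrist_torque": the same for the moment, N m; "opening": finger opening in m; "grip_force": force on a finger pad.
Only numpy, scipy, OpenCV 4.12 (cv2) and the standard library are available. Lean on these libraries where they do the work, as an engineer would, in place of code of your own. Each camera call takes 0.05 s, during which the arm holds its last target. There are 200 camera calls.

## Working session

There is one attempt and no reset: what is moved stays moved. The work goes in short steps, Python scripts to look and compute and a shell command to move; the robot and the scene stay as the last step left them, time stands still between calls to the robot, and variables do not carry over. Pictures are saved under pics/ and viewed, at most 10 in all, crops included, and the job is handed in when it is done.

```bash
mkdir -p pics; ls
python3 - <<'E'
from station import ctrl, optics
import numpy as np,cv2
for n in("scene","top"):
    p,d=optics.get_image(n); cv2.imwrite(f"pics/{n}0.png",p[:,:,::-1]); np.savez(f"{n}0.npz",p=p,d=d)
    c=optics.camera_params(n); print(n,np.round(c["mtx"],1).tolist(),np.round(c["extrinsics"],3).tolist())
print(optics.camera_params("wrist"),ctrl.grasp_offset); print(ctrl.get_obs())
E
```

```text
pics
scene [[491.9, 0.0, 281.7], [0.0, 491.9, 212.6], [0.0, 0.0, 1.0]] [[0.863, -0.341, 0.372, 0.005], [-0.505, -0.574, 0.645, -0.905], [-0.006, -0.744, -0.668, 1.017], [0.0, 0.0, 0.0, 1.0]]
top [[408.5, 0.0, 280.1], [0.0, 408.5, 213.0], [0.0, 0.0, 1.0]] [[0.008, -0.997, 0.071, 0.444], [-1.0, -0.008, 0.01, -0.018], [-0.01, -0.071, -0.997, 0.939], [0.0, 0.0, 0.0, 1.0]]
{'mtx': array([[294.95562434,   0.        , 278.16803935],
       [  0.        , 294.95562434, 211.60658728],
       [  0.        ,   0.        ,   1.        ]]), 'tool_from_camera': array([[ 2.76372007e-04, -9.60419593e-01, -2.78557227e-01,
         7.08842752e-02],
       [ 9.99999956e-01,  2.96003819e-04, -2.84174026e-05,
         6.33254736e-04],
       [ 1.09746633e-04, -2.78557207e-01,  9.60419633e-01,
        -1.42993948e-01],
       [ 0.00000000e+00,  0.00000000e+00,  0.00000000e+00,
         1.00000000e+00]])} 0.0187
{'t': 0.1, 'q': array([-1.41902747e+00,  5.33119281e-02,  1.61418288e+00, -1.89084560e-05,
        1.47599604e+00, -1.18983095e-01]), 'dq': array([-1.34731608e-04,  7.32015296e-05, -4.03128590e-03,  1.48397018e-03,
       -4.67457426e-04, -9.20869221e-04]), 'effort': array([-7.77221194e-04, -3.94901311e+01, -3.71367538e+01, -1.76577259e-04,
        3.93589595e-03, -4.96876012e-06]), 'tool_pos': array([ 0.16707806, -0.60165795,  0.23015724]), 'tool_rot': array([-3.11096850e+00, -4.23745016e-01,  7.83898773e-05]), 'contact_force': array([0.98494677, 0.00888421, 0.57531139]), 'wrist_torque': array([ 0.01295655, -0.01526888,  0.03975805]), 'grip_force': 0.0, 'opening': 0.08532101207634518}
```

View pics/scene0.png

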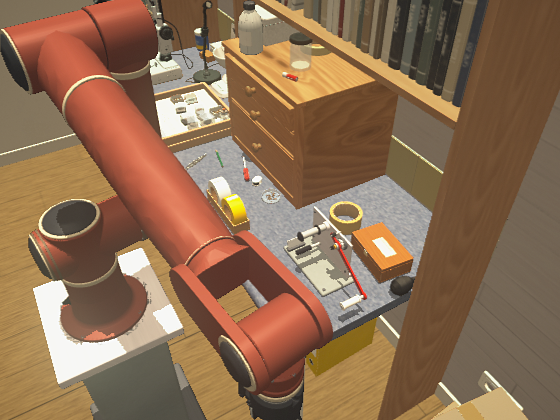

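View pics/top0.png

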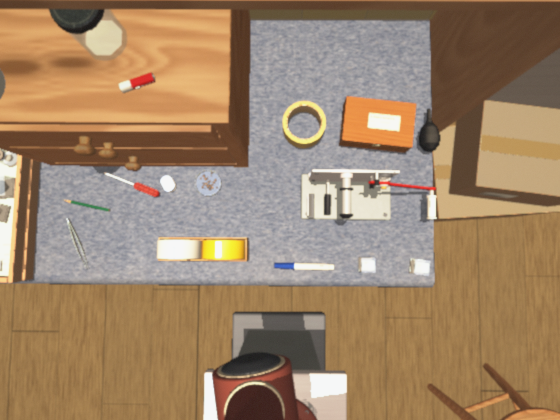

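The top view shows the white roll at about (180,250), the yellow at (223,250) and the spindle at (346,175–215). The tension roller is at (432,207), the boxes at (368,265) and (420,267), and the pen along row 266. Next I turn these into world positions.

```bash
cat > h.py <<'E'
import numpy as np,cv2
from station import ctrl,optics
def cloud(n,d,T=None):
    c=optics.camera_params(n); K=c["mtx"]; E=c["extrinsics"] if T is None else T
    v,u=np.mgrid[:d.shape[0],:d.shape[1]]
    P=np.stack([(u-K[0,2])/K[0,0]*d,(v-K[1,2])/K[1,1]*d,d],-1)
    return P@E[:3,:3].T+E[:3,3]
E
python3 - <<'E'
from h import *
z=np.load("top0.npz"); p,d=z["p"],z["d"]; W=cloud("top",d)
hsv=cv2.cvtColor(p,cv2.COLOR_RGB2HSV)
def st(name,r0,r1,c0,c1,z0,z1):
    m=np.zeros(d.shape,bool); m[r0:r1,c0:c1]=1; m&=(W[...,2]>z0)&(W[...,2]<z1)&(d>0)
    q=W[m]; 
    if len(q)<5: print(name,len(q));return
    rect=cv2.minAreaRect((q[:,:2]*1000).astype(np.float32))
    print(name,len(q),"med",np.round(np.median(q,0),3),"min",np.round(np.percentile(q,2,axis=0),3),"max",np.round(np.percentile(q,98,axis=0),3),np.round(rect[0],1),np.round(rect[1],1),round(rect[2],1))
st("desk",210,230,100,150,-.05,.05)
st("rolls",230,270,145,255,.06,.12)
st("white",230,270,145,201,.07,.12)
st("yellow",230,270,203,255,.07,.12)
st("tray",225,275,145,255,.02,.045)
st("plate",160,180,300,405,.12,.145)
st("spindle",178,225,335,360,.115,.145)
st("collF",195,225,335,360,.115,.16)
st("base",170,225,300,395,.003,.02)
st("roller",185,225,420,445,.03,.08)
st("redarm",175,195,380,437,.05,.14)
st("pen",258,275,270,340,.004,.03)
st("qb",255,280,355,380,.02,.06)
st("db",255,280,405,435,.02,.06)
E
python3 - <<'E'
import cv2
a=cv2.imread("pics/top0.png")
cv2.imwrite("pics/crop1.png",cv2.resize(a[150:285,270:450],None,fx=4.4,fy=4.4,interpolation=cv2.INTER_CUBIC)[:600,:800])
E
```

```text
desk 994 med [0.493 0.351 0.   ] min [ 0.471  0.295 -0.003] max [0.515 0.406 0.004] [492.9 351.7] [ 44.3 116.4] 0.4
rolls 1601 med [0.427 0.167 0.088] min [0.407 0.073 0.064] max [0.447 0.246 0.096] [427.  162.1] [ 40.3 184.7] 0.2
white 738 med [0.427 0.205 0.089] min [0.407 0.172 0.072] max [0.446 0.248 0.096] [426.5 209.5] [39.7 81.2] 0.5
yellow 734 med [0.426 0.11  0.089] min [0.408 0.075 0.072] max [0.447 0.151 0.096] [427.2 112.8] [40.  82.8] 0.3
tray 270 med [0.408 0.132 0.036] min [0.401 0.064 0.028] max [0.452 0.257 0.039] [426.  162.5] [ 50.7 197.4] 0.5
plate 483 med [ 0.583 -0.157  0.133] min [ 0.571 -0.241  0.122] max [ 0.588 -0.078  0.138] [ 579.5 -159. ] [173.1  18.5] 89.8
spindle 397 med [ 0.533 -0.14   0.127] min [ 0.494 -0.152  0.121] max [ 0.573 -0.131  0.133] [ 532.9 -142.5] [80.7 26.6] 0.1
collF 229 med [ 0.514 -0.14   0.127] min [ 0.493 -0.15   0.121] max [ 0.538 -0.131  0.133] [ 515.7 -142.6] [25.9 46.5] 88.6
base 2749 med [ 0.539 -0.17   0.01 ] min [ 0.497 -0.256  0.006] max [ 0.584 -0.058  0.017] [ 544.3 -161.1] [216.5 115.9] 89.2
roller 275 med [ 0.531 -0.335  0.057] min [ 0.497 -0.345  0.048] max [ 0.564 -0.31   0.073] [ 530.3 -326.6] [68.5 42.5] 0.9
redarm 327 med [ 0.562 -0.237  0.114] min [ 0.553 -0.342  0.052] max [ 0.579 -0.208  0.136] [ 566.7 -277.3] [140.   31.1] 89.1
pen 388 med [ 0.39  -0.061  0.014] min [ 0.382 -0.126  0.007] max [0.397 0.002 0.018] [391.7 -65.9] [140.6  22.9] 86.2
qb 236 med [ 0.395 -0.202  0.036] min [ 0.38  -0.217  0.022] max [ 0.411 -0.187  0.039] [ 395.1 -202.5] [30.8 31.4] 0.4
db 264 med [ 0.391 -0.317  0.037] min [ 0.375 -0.335  0.022] max [ 0.407 -0.302  0.04 ] [ 390.8 -319.4] [34.4 32.7] 82.8
```

View pics/crop1.png

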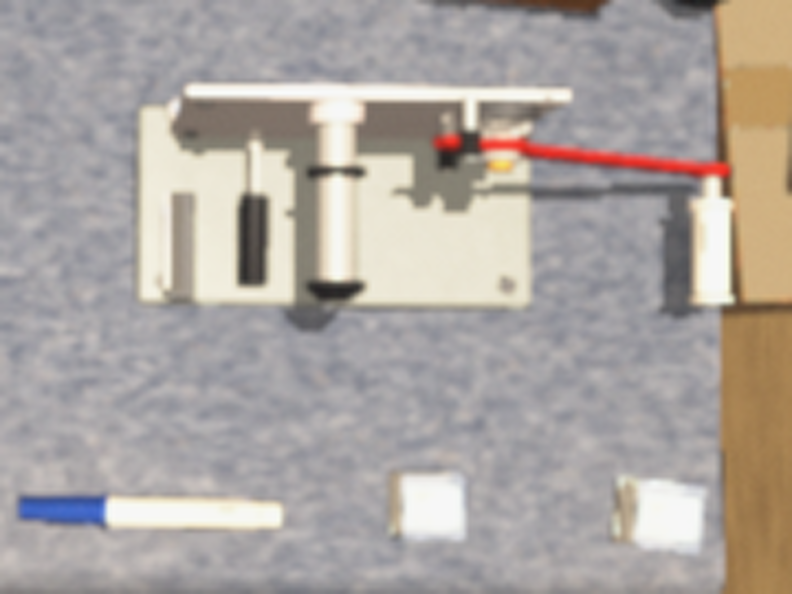

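The crop shows a spindle axis parallel to world x, with the rear collar at row ~170 and the front one at ~290. That gives spindle_mid ≈ (0.523, -0.1425), consistent with the plate span -0.2455..-0.0725. The white roll is at (0.427, 0.210) with its top at 0.095. I turn the tool so that tx=+Y, ty=+X and tz=-Z, then travel.

```bash
python3 -m handwheel '[{"roll":-0.119},{"roll":-0.119},{"roll":-0.119},{"roll":-0.119},{"roll":-0.119},{"roll":-0.119},{"roll":-0.119},{"roll":-0.119},{"roll":-0.119},{"roll":-0.119},{"roll":-0.112},{}]' 85
python3 - <<'E'
from h import *
from scipy.spatial.transform import Rotation as R
o=ctrl.get_obs();print(o["q"],o["tool_pos"],np.round(R.from_rotvec(o["tool_rot"]).as_matrix(),3).tolist())
E
```

```text
[-1.41902747e+00  5.33119281e-02  1.61418288e+00 -1.89084560e-05
  1.47599604e+00 -1.18983095e-01] [ 0.16707806 -0.60165795  0.23015724] [[0.964, 0.267, -0.0], [0.267, -0.964, 0.002], [0.0, -0.002, -1.0]]$[0]: bad value
```

```bash
python3 -m handwheel '[{"tx":0,"ty":0,"tz":0,"roll":-0.119},{"tx":0,"ty":0,"tz":0,"roll":-0.119},{"tx":0,"ty":0,"tz":0,"roll":-0.119},{"tx":0,"ty":0,"tz":0,"roll":-0.119},{"tx":0,"ty":0,"tz":0,"roll":-0.119},{"tx":0,"ty":0,"tz":0,"roll":-0.119},{"tx":0,"ty":0,"tz":0,"roll":-0.119},{"tx":0,"ty":0,"tz":0,"roll":-0.119},{"tx":0,"ty":0,"tz":0,"roll":-0.119},{"tx":0,"ty":0,"tz":0,"roll":-0.119},{"tx":0,"ty":0,"tz":0,"roll":-0.11},{"tx":0,"ty":0,"tz":0,"roll":0}]' 85
cat > s.py <<'E'
from h import *
from scipy.spatial.transform import Rotation as R
o=ctrl.get_obs();print(round(o["t"],2),np.round(o["q"],2),np.round(o["tool_pos"],4),np.round(R.from_rotvec(o["tool_rot"]).as_matrix(),3).tolist(),np.round(o["contact_force"],1),o["opening"],o["grip_force"])
E
python3 s.py
```

```text
t: 1.1
tool_pos: [0.1671, -0.6019, 0.2306]
tool_rot: [-2.219, -2.223, -0.001]
contact_force: [-0.1, 0.4, -0.2]
opening: 0.0848
grip_force: 0.0
1.1 [-1.42  0.05  1.61  0.    1.48 -1.42] [ 0.1671 -0.6019  0.2306] [[-0.002, 1.0, -0.0], [1.0, 0.002, 0.001], [0.001, -0.0, -1.0]] [-0.1  0.4 -0.2] 0.08482652982297145 0.0
```

```bash
python3 -m handwheel '[{"tx":15,"ty":10,"tz":0,"roll":0},{"tx":30,"ty":20,"tz":0,"roll":0},{"tx":30,"ty":22,"tz":0,"roll":0},{"tx":30,"ty":22,"tz":0,"roll":0},{"tx":30,"ty":22,"tz":0,"roll":0},{"tx":30,"ty":22,"tz":0,"roll":0},{"tx":30,"ty":22,"tz":0,"roll":0},{"tx":30,"ty":22,"tz":0,"roll":0},{"tx":30,"ty":22,"tz":0,"roll":0},{"tx":35,"ty":22,"tz":0,"roll":0},{"tx":35,"ty":22,"tz":0,"roll":0},{"tx":35,"ty":22,"tz":0,"roll":0}]' 85
python3 -m handwheel '[{"tx":38,"ty":10,"tz":0,"roll":0},{"tx":38,"ty":0,"tz":0,"roll":0},{"tx":38,"ty":0,"tz":0,"roll":0},{"tx":38,"ty":0,"tz":0,"roll":0},{"tx":38,"ty":0,"tz":0,"roll":0},{"tx":38,"ty":0,"tz":0,"roll":0},{"tx":38,"ty":0,"tz":0,"roll":0},{"tx":38,"ty":0,"tz":0,"roll":0},{"tx":38,"ty":0,"tz":0,"roll":0},{"tx":30,"ty":0,"tz":0,"roll":0},{"tx":15,"ty":0,"tz":0,"roll":0},{"tx":0,"ty":0,"tz":0,"roll":0}]'
python3 s.py
```

```text
t: 2.1
tool_pos: [0.4177, -0.2403, 0.2311]
tool_rot: [2.225, 2.217, 0.0]
contact_force: [-0.3, -0.6, 0.1]
opening: 0.0849
grip_force: 0.0
t: 3.1
tool_pos: [0.4266, 0.1474, 0.231]
tool_rot: [-2.219, -2.223, -0.0]
contact_force: [-0.0, 0.1, 0.6]
opening: 0.085
grip_force: 0.0
3.1 [ 0.17 -0.38  2.    0.    1.53  0.17] [0.4266 0.1474 0.231 ] [[-0.002, 1.0, -0.001], [1.0, 0.002, 0.001], [0.001, -0.001, -1.0]] [-0.   0.1  0.6] 0.0849705425558781 0.0
```

```bash
cat >> h.py <<'E'
def wrist(name):
    from scipy.spatial.transform import Rotation as R
    o=ctrl.get_obs(); p,d=optics.get_image("wrist"); T=np.eye(4); T[:3,:3]=R.from_rotvec(o["tool_rot"]).as_matrix(); T[:3,3]=o["tool_pos"]
    cv2.imwrite(f"pics/{name}.png",p[:,:,::-1]); return p,cloud("wrist",d,T@optics.camera_params("wrist")["tool_from_camera"])
E
python3 - <<'E'
from h import *
p,W=wrist("w1")
def st(n,m):
    q=W[m]; print(n,len(q),np.round(np.median(q,0),4),np.round(np.percentile(q,1,axis=0),4),np.round(np.percentile(q,99,axis=0),4))
z=W[...,2];x=W[...,0];y=W[...,1]
st("white",(z>.06)&(z<.11)&(y>.164)&(y<.28)&(x>.38)&(x<.47))
m=(z>.09)&(z<.11)&(y>.164)&(y<.28)&(x>.38)&(x<.47); st("top",m)
# fit circle y,z
m=(z>.06)&(z<.11)&(y>.164)&(y<.28)&(x>.41)&(x<.444); q=W[m]
from scipy.optimize import least_squares
print(least_squares(lambda a:np.hypot(q[:,1]-a[0],q[:,2]-a[1])-.046,[.21,.048],loss="soft_l1",f_scale=.002).x)
E
```

```text
white 3729 [0.4274 0.2142 0.0899] [0.408  0.1695 0.0642] [0.4467 0.2533 0.0959]
top 1852 [0.4274 0.2115 0.0934] [0.408  0.1905 0.0901] [0.4466 0.2308 0.0962]
[0.2107687 0.0484902]
```

View pics/w1.png

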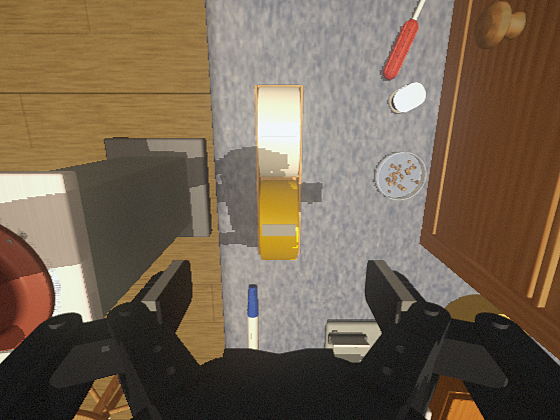

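The wrist view has the white roll standing at (278,130) in front of the yellow one at (280,220). The circle fit puts its centre at (0.427, 0.211, 0.048), which agrees with the first measurement. Descending on it.

```bash
python3 -m handwheel '[{"tx":30,"ty":1,"tz":0,"roll":0},{"tx":33.4,"ty":0,"tz":0,"roll":0},{"tx":0,"ty":0,"tz":30,"roll":0},{"tx":0,"ty":0,"tz":35,"roll":0},{"tx":0,"ty":0,"tz":30,"roll":0},{"tx":0,"ty":0,"tz":25,"roll":0},{"tx":0,"ty":0,"tz":20,"roll":0},{"tx":0,"ty":0,"tz":14,"roll":0},{"tx":0,"ty":0,"tz":0,"roll":0},{"tx":0,"ty":0,"tz":0,"roll":0}]'
python3 -m handwheel '[{"tx":0,"ty":0,"tz":0,"roll":0},{"tx":0,"ty":0,"tz":0,"roll":0},{"tx":0,"ty":0,"tz":0,"roll":0},{"tx":0,"ty":0,"tz":0,"roll":0},{"tx":0,"ty":0,"tz":0,"roll":0},{"tx":0,"ty":0,"tz":0,"roll":0},{"tx":0,"ty":0,"tz":0,"roll":0},{"tx":0,"ty":0,"tz":0,"roll":0},{"tx":0,"ty":0,"tz":0,"roll":0},{"tx":0,"ty":0,"tz":0,"roll":0}]' 0 40
```

```text
t: 3.98
tool_pos: [0.4278, 0.207, 0.0766]
tool_rot: [-2.224, -2.218, 0.003]
contact_force: [0.3, -0.4, 0.5]
opening: 0.0848
grip_force: 0.0
t: 4.82
tool_pos: [0.4289, 0.2085, 0.0788]
tool_rot: [2.221, 2.221, 0.002]
contact_force: [-2.5, -1.1, 6.0]
opening: 0.0389
grip_force: 40.2
```

```bash
python3 -m handwheel '[{"tx":0,"ty":0,"tz":-8,"roll":0},{"tx":0,"ty":0,"tz":-15,"roll":0},{"tx":0,"ty":0,"tz":-20,"roll":0},{"tx":0,"ty":0,"tz":-20,"roll":0},{"tx":0,"ty":0,"tz":-20,"roll":0},{"tx":0,"ty":0,"tz":-20,"roll":0},{"tx":0,"ty":0,"tz":-20,"roll":0},{"tx":0,"ty":0,"tz":-10,"roll":0},{"tx":0,"ty":0,"tz":0,"roll":0},{"tx":0,"ty":0,"tz":0,"roll":0}]'
python3 - <<'E'
from h import *
p,W=wrist("w2"); o=ctrl.get_obs(); print(o["tool_pos"],o["contact_force"])
t=o["tool_pos"]; z=W[...,2]-t[2];x=W[...,0]-t[0];y=W[...,1]-t[1]
m=(abs(x)<.016)&(z<.03)&(z>-.12)&(abs(y)<.07)
q=np.stack([x,y,z],-1)[m]; print(len(q),np.percentile(q,[1,50,99],axis=0))
from scipy.optimize import least_squares
r=least_squares(lambda a:np.hypot(q[:,1]-a[0],q[:,2]-a[1])-.046,[0,-.03],loss="soft_l1",f_scale=.002);print(r.x,r.cost)
E
```

```text
t: 5.65
tool_pos: [0.428, 0.2082, 0.21]
tool_rot: [2.221, 2.221, -0.0]
contact_force: [0.7, 0.4, -3.8]
opening: 0.039
grip_force: 41.3
[0.42746778 0.20797586 0.20887056] [-0.37425867 -0.02912769 -3.04713935]
9843 [[-0.01563268 -0.02959249 -0.02624724]
 [-0.00018194  0.01804184  0.01244321]
 [ 0.01571905  0.04818341  0.01842791]]
[ 0.00235825 -0.02880971] 0.001908521317597313
```

View pics/w2.png

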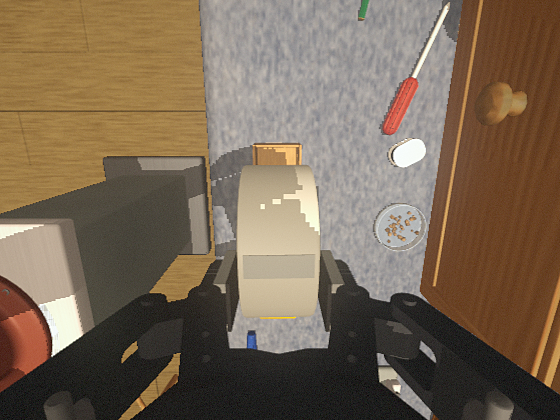

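The wrist view shows the white roll held squarely between the pads, with its compartment empty behind it. Its centre is at TCP + (0, 2, -29) mm. Carrying it to a point in front of the spindle.

```bash
python3 -m handwheel '[{"tx":-15,"ty":0,"tz":0,"roll":0},{"tx":-30,"ty":2,"tz":0,"roll":0},{"tx":-35,"ty":0,"tz":0,"roll":0},{"tx":-38,"ty":0,"tz":0,"roll":0},{"tx":-38,"ty":0,"tz":0,"roll":0},{"tx":-38,"ty":0,"tz":0,"roll":0},{"tx":-38,"ty":0,"tz":0,"roll":0},{"tx":-38,"ty":0,"tz":0,"roll":0},{"tx":-35,"ty":0,"tz":0,"roll":0},{"tx":-28,"ty":0,"tz":0,"roll":0},{"tx":-15,"ty":0,"tz":0,"roll":0},{"tx":-5,"ty":0,"tz":0,"roll":0}]'
python3 -m handwheel '[{"tx":0,"ty":0,"tz":15,"roll":0},{"tx":0,"ty":0,"tz":20,"roll":0},{"tx":0,"ty":0,"tz":16,"roll":0},{"tx":0,"ty":0,"tz":8,"roll":0},{"tx":0,"ty":0,"tz":0,"roll":0},{"tx":0,"ty":0,"tz":0,"roll":0},{"tx":0,"ty":0,"tz":0,"roll":0}]'
python3 - <<'E'
from h import *
print(ctrl.get_obs()["tool_pos"])
p,d=optics.get_image("top"); W=cloud("top",d)
a=p[:,:,::-1]; z=W[...,2]
cv2.imwrite("pics/top1.png",cv2.resize(a[150:285,270:450],None,fx=4.4,fy=4.4,interpolation=cv2.INTER_CUBIC)[:600,:800])
E
```

```text
t: 6.7
tool_pos: [0.429, -0.1467, 0.2081]
tool_rot: [-2.223, -2.215, 0.003]
contact_force: [-0.2, 0.2, -2.4]
opening: 0.0391
grip_force: 41.2
t: 7.28
tool_pos: [0.4307, -0.1447, 0.1522]
tool_rot: [2.22, 2.221, 0.001]
contact_force: [-0.8, -0.5, -2.6]
opening: 0.039
grip_force: 41.2
[ 0.43072647 -0.14472639  0.15215867]
```

View pics/top1.png

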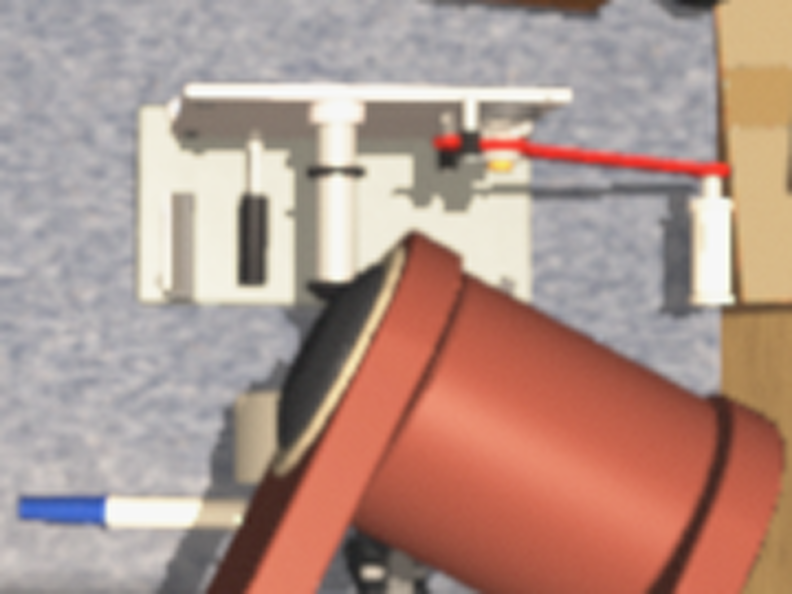

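The crop shows the roll's left edge at x≈235 against the spindle axis at 337. That is 46 mm, so the roll is centred on the spindle. Sliding it on in steps and watching the force.

```bash
python3 -m handwheel '[{"tx":0,"ty":6,"tz":1,"roll":0},{"tx":0,"ty":9,"tz":1,"roll":0},{"tx":0,"ty":9,"tz":0,"roll":0},{"tx":0,"ty":9,"tz":0,"roll":0},{"tx":0,"ty":6,"tz":0,"roll":0},{"tx":0,"ty":6,"tz":0,"roll":0},{"tx":0,"ty":0,"tz":0,"roll":0}]'
python3 -m handwheel '[{"tx":0,"ty":6,"tz":0,"roll":0},{"tx":0,"ty":8,"tz":0,"roll":0},{"tx":0,"ty":8,"tz":0,"roll":0},{"tx":0,"ty":8,"tz":0,"roll":0},{"tx":0,"ty":8,"tz":0,"roll":0},{"tx":0,"ty":6,"tz":0,"roll":0},{"tx":0,"ty":3,"tz":0,"roll":0},{"tx":0,"ty":0,"tz":0,"roll":0},{"tx":0,"ty":0,"tz":0,"roll":0}]'
```

```text
t: 7.92
tool_pos: [0.4764, -0.1448, 0.1494]
tool_rot: [2.221, 2.222, 0.0]
contact_force: [0.5, 0.2, -1.6]
opening: 0.0388
grip_force: 41.3
t: 8.67
tool_pos: [0.5222, -0.1447, 0.1492]
tool_rot: [-2.221, -2.221, 0.0]
contact_force: [-1.4, 0.1, -2.6]
opening: 0.0394
grip_force: 41.2
```

Run:
```python
from h import *
p,W=wrist("w3"); o=ctrl.get_obs(); t=o["tool_pos"]
x,y,z=W[...,0],W[...,1],W[...,2]
for y0 in(-.1425+.05,-.10):
    m=(z>.06)&(z<.125)&(x>.555)&(x<.62)&(y>-.1)&(y<-.075); print("plate",m.sum(),np.percentile(x[m],[2,10,50,90]))
m=(z>.127)&(z<.15)&(x>.55)&(x<.62)&(y>-.12)&(y<-.073); print("platetop",m.sum(),np.percentile(x[m],[2,10,50,90]),np.median(z[m]))
m=(z>.09)&(z<.18)&(y>-.14)&(y<-.1)&(abs(x-t[0])<.026);print("roll",m.sum(),np.percentile(x[m],[2,50,98]))
m=(z>.005)&(z<.02)&(y>-.09)&(y<-.04)&(x>.45)&(x<.58);print("base front",m.sum(),np.percentile(x[m],[1,3,50]),np.percentile(y[m],99))
```

```text
plate 1175 [0.58115172 0.58341289 0.5837045  0.58398144]
plate 1175 [0.58115172 0.58341289 0.5837045  0.58398144]
platetop 1265 [0.5832086  0.58348426 0.58492799 0.58797259] 0.13351373163364658
roll 8407 [0.49848355 0.52188799 0.5451673 ]
base front 2722 [0.49761072 0.49951512 0.54448531] -0.05608962403029747
```

View pics/w3.png

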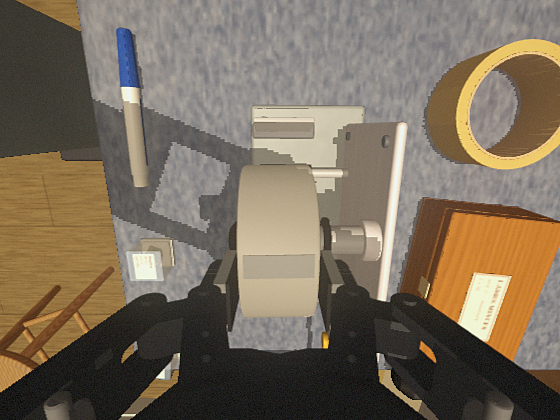

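The wrist view shows the roll (240–319) over the seat with collars visible on both sides, at (232,237) and (325,237). The plate face is at x=0.5836, so mid is at 0.5256. I add 3 mm, lower and release.

```bash
python3 -m handwheel '[{"tx":0,"ty":3,"tz":0,"roll":0},{"tx":0,"ty":0,"tz":3,"roll":0},{"tx":0,"ty":0,"tz":3,"roll":0},{"tx":0,"ty":0,"tz":3,"roll":0},{"tx":0,"ty":0,"tz":3,"roll":0},{"tx":0,"ty":0,"tz":2,"roll":0},{"tx":0,"ty":0,"tz":0,"roll":0},{"tx":0,"ty":0,"tz":0,"roll":0},{"tx":0,"ty":0,"tz":0,"roll":0}]'
```

```text
t: 9.47
tool_pos: [0.5252, -0.1448, 0.1352]
tool_rot: [2.221, 2.221, 0.0]
contact_force: [0.2, -0.5, -3.0]
opening: 0.0388
grip_force: 41.2
```

```bash
python3 -m handwheel '[{"tx":0,"ty":0,"tz":1.5,"roll":0},{"tx":0,"ty":0,"tz":0,"roll":0},{"tx":0,"ty":0,"tz":0,"roll":0}]'; python3 -m handwheel '[{"tx":0,"ty":0,"tz":0,"roll":0},{"tx":0,"ty":0,"tz":0,"roll":0},{"tx":0,"ty":0,"tz":0,"roll":0},{"tx":0,"ty":0,"tz":0,"roll":0},{"tx":0,"ty":0,"tz":0,"roll":0}]' 54
```

```text
t: 9.72
tool_pos: [0.5253, -0.1449, 0.1349]
tool_rot: [2.221, 2.221, -0.0]
contact_force: [-3.7, 0.8, 4.8]
opening: 0.0388
grip_force: 42.1
t: 10.13
tool_pos: [0.5252, -0.1448, 0.1336]
tool_rot: [2.221, 2.221, 0.0]
contact_force: [-0.5, 0.1, -0.6]
opening: 0.0539
grip_force: 0.0
```

```bash
python3 -m handwheel '[{"tx":0,"ty":0,"tz":-6,"roll":0},{"tx":0,"ty":0,"tz":-10,"roll":0},{"tx":0,"ty":0,"tz":-15,"roll":0},{"tx":0,"ty":0,"tz":-25,"roll":0},{"tx":0,"ty":0,"tz":-30,"roll":0},{"tx":0,"ty":0,"tz":-25,"roll":0},{"tx":0,"ty":0,"tz":-15,"roll":0},{"tx":0,"ty":0,"tz":0,"roll":0},{"tx":0,"ty":0,"tz":0,"roll":0}]'
python3 - <<'E'
from h import *
p,W=wrist("w4")
x,y,z=W[...,0],W[...,1],W[...,2]
m=(z>.11)&(z<.16)&(y>-.19)&(y<-.1)&(abs(x-.5256)<.023)
q=W[m]; print(len(q),np.percentile(q,[1,50,99],axis=0))
q=q[abs(q[:,0]-.5256)<.016]
from scipy.optimize import least_squares
print(least_squares(lambda a:np.hypot(q[:,1]-a[0],q[:,2]-a[1])-.046,[-.14,.1],loss="soft_l1",f_scale=.002).x)
E
```

```text
t: 10.88
tool_pos: [0.5258, -0.1451, 0.2615]
tool_rot: [2.219, 2.219, 0.002]
contact_force: [0.1, 0.2, 0.1]
opening: 0.0537
grip_force: 0.0
3705 [[ 0.50581416 -0.18155378  0.12353974]
 [ 0.52542809 -0.13406361  0.14613905]
 [ 0.54546474 -0.10031696  0.15188973]]
[-0.14220496  0.10468887]
```

View pics/w4.png

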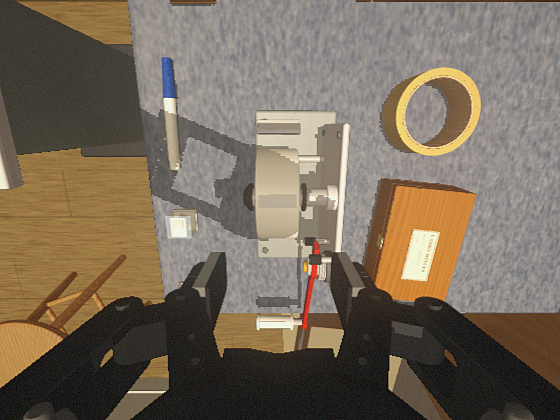

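The wrist view shows the roll hanging free between both collars at (278,197), with the centre measured at (0.5255, -0.142, 0.105). The tension roller is at (275,322). I measure it, plus anything tall nearby.

Run:
```python
from h import *
z=np.load("top0.npz");W=cloud("top",z["d"]);q=W.reshape(-1,3)[z["d"].ravel()>0]
for a,b in((.08,.2),(.2,.35),(.35,.6)):
    s=q[(q[:,2]>a)&(q[:,2]<b)&(q[:,1]<-.27)&(q[:,0]>.3)]; print(a,len(s),np.round(np.percentile(s,[0,2,50,98,100],axis=0),3).tolist() if len(s) else"")
p,W=wrist("w5");x,y,zz=W[...,0],W[...,1],W[...,2]
m=np.zeros(x.shape,bool);m[308:336,255:300]=1;m&=(zz>.03)&(zz<.09)
print(m.sum(),np.round(np.percentile(W[m],[2,10,50,90,98],axis=0),4).tolist())
m&=zz>.055;print(np.median(W[m],0))
```

```text
0.08 2851 [[0.56, -0.385, 0.08], [0.705, -0.378, 0.082], [0.797, -0.363, 0.141], [0.921, -0.361, 0.198], [0.945, -0.271, 0.2]]
0.2 3934 [[0.704, -0.385, 0.2], [0.705, -0.38, 0.203], [0.759, -0.363, 0.276], [0.853, -0.361, 0.347], [0.875, -0.361, 0.35]]
0.35 2532 [[0.704, -0.385, 0.35], [0.705, -0.38, 0.352], [0.72, -0.363, 0.4], [0.776, -0.275, 0.513], [0.79, -0.27, 0.515]]
565 [[0.4979, -0.3433, 0.0463], [0.5019, -0.3409, 0.0504], [0.5238, -0.3333, 0.0566], [0.5458, -0.3293, 0.0594], [0.5529, -0.3272, 0.0608]]
[ 0.52247791 -0.3354766   0.05808675]
```

```bash
python3 -m handwheel '[{"tx":-15,"ty":-2,"tz":0,"roll":0},{"tx":-30,"ty":0,"tz":0,"roll":0},{"tx":-35,"ty":0,"tz":0,"roll":0},{"tx":-35,"ty":0,"tz":0,"roll":0},{"tx":-35,"ty":0,"tz":0,"roll":0},{"tx":-28,"ty":0,"tz":0,"roll":0},{"tx":-15.5,"ty":0,"tz":0,"roll":0},{"tx":0,"ty":0,"tz":0,"roll":0},{"tx":0,"ty":0,"tz":0,"roll":-0.12},{"tx":0,"ty":0,"tz":0,"roll":-0.12},{"tx":0,"ty":0,"tz":0,"roll":-0.12},{"tx":0,"ty":0,"tz":0,"roll":-0.12}]' 60
python3 -m handwheel '[{"tx":0,"ty":0,"tz":0,"roll":-0.12},{"tx":0,"ty":0,"tz":0,"roll":-0.12},{"tx":0,"ty":0,"tz":0,"roll":-0.12},{"tx":0,"ty":0,"tz":0,"roll":-0.12},{"tx":0,"ty":0,"tz":0,"roll":-0.12},{"tx":0,"ty":0,"tz":0,"roll":-0.12},{"tx":0,"ty":0,"tz":0,"roll":-0.12},{"tx":0,"ty":0,"tz":0,"roll":-0.12},{"tx":0,"ty":0,"tz":0,"roll":-0.12},{"tx":0,"ty":0,"tz":0,"roll":0},{"tx":0,"ty":0,"tz":0,"roll":0}]'; python3 s.py
```

```text
t: 11.98
tool_pos: [0.5231, -0.3365, 0.2587]
tool_rot: [-1.619, -2.69, -0.002]
contact_force: [0.2, 0.5, 0.0]
opening: 0.0599
grip_force: 0.0
t: 12.9
tool_pos: [0.5232, -0.3368, 0.259]
tool_rot: [-0.02, -3.141, -0.002]
contact_force: [-1.3, -1.1, -0.3]
opening: 0.06
grip_force: 0.0
12.9 [-0.69  0.03  1.59  0.    1.52 -2.25] [ 0.5232 -0.3368  0.259 ] [[-1.0, 0.013, -0.001], [0.013, 1.0, 0.001], [0.001, 0.001, -1.0]] [-1.3 -1.1 -0.3] 0.05996918166831496 0.0
```

Now tx=-X, ty=+Y and tz=-Z. Descending over the roller and closing on it.

```bash
python3 -m handwheel '[{"tx":0,"ty":-1.5,"tz":20,"roll":-0.012},{"tx":0,"ty":0,"tz":30,"roll":0},{"tx":0,"ty":0,"tz":35,"roll":0},{"tx":0,"ty":0,"tz":35,"roll":0},{"tx":0,"ty":0,"tz":30,"roll":0},{"tx":0,"ty":0,"tz":25,"roll":0},{"tx":0,"ty":0,"tz":20,"roll":0},{"tx":0,"ty":0,"tz":15,"roll":0},{"tx":0,"ty":0,"tz":10,"roll":0},{"tx":0,"ty":0,"tz":6,"roll":0},{"tx":0,"ty":0,"tz":0,"roll":0},{"tx":0,"ty":0,"tz":0,"roll":0}]'
python3 -m handwheel '[{"tx":0,"ty":0,"tz":0,"roll":0},{"tx":0,"ty":0,"tz":0,"roll":0},{"tx":0,"ty":0,"tz":0,"roll":0},{"tx":0,"ty":0,"tz":0,"roll":0},{"tx":0,"ty":0,"tz":0,"roll":0},{"tx":0,"ty":0,"tz":0,"roll":0},{"tx":0,"ty":0,"tz":0,"roll":0},{"tx":0,"ty":0,"tz":0,"roll":0},{"tx":0,"ty":0,"tz":0,"roll":0},{"tx":0,"ty":0,"tz":0,"roll":0}]' 0 50; python3 s.py
```

```text
t: 13.9
tool_pos: [0.5236, -0.3399, 0.0344]
tool_rot: [-0.001, 3.141, -0.001]
contact_force: [0.4, 0.3, -0.1]
opening: 0.0599
grip_force: 0.0
t: 14.73
tool_pos: [0.5237, -0.3387, 0.0337]
tool_rot: [-0.001, 3.141, 0.003]
contact_force: [2.9, 4.7, 0.1]
opening: 0.0168
grip_force: 48.7
14.73 [-0.69  0.24  1.75  0.    1.15 -2.27] [ 0.5237 -0.3387  0.0337] [[-1.0, -0.001, 0.001], [-0.001, 1.0, 0.002], [-0.001, 0.002, -1.0]] [2.9 4.7 0.1] 0.016764928928610628 48.7256795167923
```

```bash
python3 -m handwheel '[{"tx":0,"ty":-2.9,"tz":-5.4,"roll":0},{"tx":0,"ty":-2.7,"tz":-5.4,"roll":0},{"tx":0,"ty":-2.4,"tz":-5.6,"roll":0},{"tx":0,"ty":-2.2,"tz":-5.7,"roll":0},{"tx":0,"ty":-3.7,"tz":-11.7,"roll":0},{"tx":0,"ty":-2.6,"tz":-11.9,"roll":0},{"tx":0,"ty":-1.6,"tz":-12.1,"roll":0},{"tx":0,"ty":-0.5,"tz":-12.2,"roll":0},{"tx":0,"ty":0,"tz":0,"roll":0}]'; python3 s.py
```

```text
t: 15.48
tool_pos: [0.5236, -0.3568, 0.1049]
tool_rot: [-0.002, 3.141, 0.005]
contact_force: [3.3, 5.4, -4.5]
opening: 0.0165
grip_force: 49.0
15.48 [-0.72  0.18  1.69  0.    1.27 -2.29] [ 0.5236 -0.3568  0.1049] [[-1.0, -0.001, 0.0], [-0.001, 1.0, 0.003], [-0.0, 0.003, -1.0]] [ 3.3  5.4 -4.5] 0.016533463061770032 48.95913362503052
```

```bash
python3 -m handwheel '[{"tx":0,"ty":0.5,"tz":-12.2,"roll":0},{"tx":0,"ty":1.6,"tz":-12.1,"roll":0},{"tx":0,"ty":2.6,"tz":-11.9,"roll":0},{"tx":0,"ty":3.7,"tz":-11.7,"roll":0},{"tx":0,"ty":2.3,"tz":-5.7,"roll":0},{"tx":0,"ty":2.4,"tz":-5.6,"roll":0},{"tx":0,"ty":2.7,"tz":-5.4,"roll":0},{"tx":0,"ty":2,"tz":-4,"roll":0},{"tx":0,"ty":0,"tz":0,"roll":0},{"tx":0,"ty":0,"tz":0,"roll":0}]'; python3 s.py
```

```text
t: 16.32
tool_pos: [0.5236, -0.3394, 0.1704]
tool_rot: [-0.002, 3.141, 0.003]
contact_force: [6.3, 1.3, -7.5]
opening: 0.0165
grip_force: 49.1
16.32 [-0.7   0.09  1.67  0.    1.38 -2.27] [ 0.5236 -0.3394  0.1704] [[-1.0, -0.001, 0.001], [-0.001, 1.0, 0.002], [-0.001, 0.002, -1.0]] [ 6.3  1.3 -7.5] 0.016546645669686225 49.09590661525726
```

```bash
python3 -m handwheel '[{"tx":0,"ty":0.8,"tz":-1.5,"roll":0},{"tx":0,"ty":0.8,"tz":-1.5,"roll":0},{"tx":0,"ty":0.3,"tz":-1.0,"roll":0},{"tx":0,"ty":0,"tz":0,"roll":0},{"tx":0,"ty":0,"tz":0,"roll":0},{"tx":0,"ty":0,"tz":0,"roll":0},{"tx":0,"ty":0,"tz":0,"roll":0}]'
```

```text
t: 16.9
tool_pos: [0.5235, -0.3377, 0.1732]
tool_rot: [-0.002, 3.141, 0.003]
contact_force: [6.9, -0.1, -11.0]
opening: 0.0165
grip_force: 49.1
```

```bash
python3 -m handwheel '[{"tx":0,"ty":0.5,"tz":-1.0,"roll":0},{"tx":0,"ty":0,"tz":0,"roll":0},{"tx":0,"ty":0,"tz":0,"roll":0},{"tx":0,"ty":0,"tz":0,"roll":0},{"tx":0,"ty":0,"tz":0,"roll":0},{"tx":0,"ty":0,"tz":0,"roll":0}]'
python3 - <<'E'
from h import *
p,d=optics.get_image("scene")
cv2.imwrite("pics/scene1.png",cv2.resize(p[150:350,180:440,::-1],None,fx=3,fy=3,interpolation=cv2.INTER_CUBIC))
E
```

```text
t: 17.4
tool_pos: [0.5235, -0.3375, 0.1735]
tool_rot: [-0.001, 3.141, 0.002]
contact_force: [9.0, -2.6, -13.7]
opening: 0.0165
grip_force: 49.2
```

View pics/scene1.png

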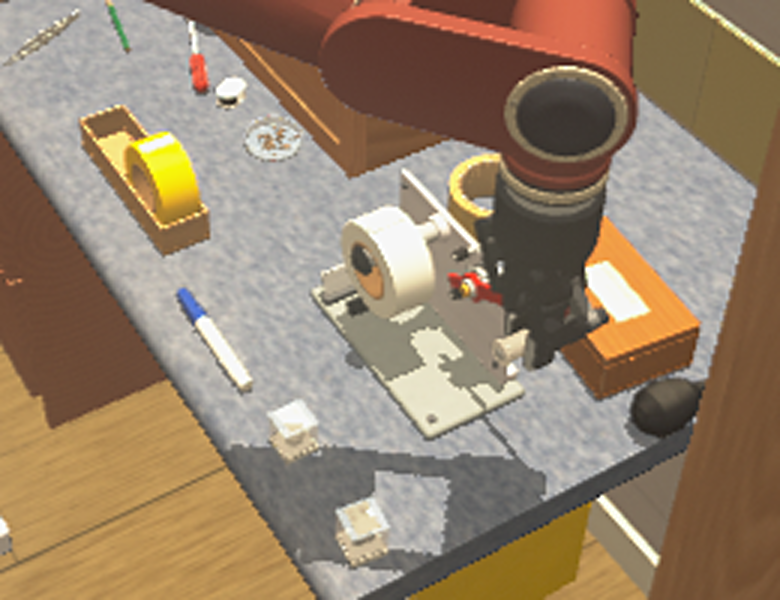

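The crop shows the white roll hanging on the spindle at (390,260) and the yellow roll still in its tray. The roller is held up at (510,350) with the red arm raised, and the bystanders have not moved. The last 1 mm raised the TCP only 0.3 mm while the force went up, so the arm is on its stop.

```bash
python3 -c "
from station import ctrl
print(ctrl.finish_job())"
```

```text
the job is handed in; nothing more can be done
None
```

The white roll hangs free on the spindle between the collars, and the gripper is holding the tension arm at its stop; the yellow roll and the bystanders look untouched, and I handed the job in at about 17.5 s, with no verdict returned.

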